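# Fetch the degreased bush from the ultrasonic cleaner with tongs

### The arm

A 6-joint arm with a two-finger parallel gripper is mounted at the origin on the work surface. World frame = base frame: x ahead of the robot, y to its left, z up, the work surface at z = 0. Lengths are in m, angles in degrees, forces in N, time in s.
With the tool pointing down it reaches from about 0.15 to 0.775 m from the base axis. Payload 6.1 kg.
Tool frame: the origin (TCP) lies on the centre line of the jaws, within the pads' length; the fingertips stand 22 mm ahead of it and the grasp point (between the pads) lies 3 mm ahead of it; z points along the fingers, y is the direction in which the jaws open and shut (so a half turn about z gives the same grasp; the last joint's range is limited). The gripper opens to 85 mm and grips with 20 to 120 N. Pads are 22 mm wide; open, the fingers measure 114 mm over their backs; the gripper's body (76 mm by 85 mm) begins 54 mm behind the grasp point. The pads swing forward as they close: fully open they stand 13 mm farther back than shut.
Start: joints at [-69.844, 7.208, -2.269, 80.523, 0, 90], TCP at [0.181, -0.493, 0.253] pointing down, gripper open.
Joint ranges: [-155.77, 155.77], [-54.66, 111.73], [-72.52, 77.12], [-102.08, 115.82], [-83.92, 84.16], [-180, 180]. Speed limits (degrees/s): [136.94, 136.94, 172.46, 180, 180, 180].

### API

Orientations are given as [roll, pitch, yaw] about the fixed x, y, z axes, in that order (R = Rz(yaw) Ry(pitch) Rx(roll)).
In Python, from cell import robot gives the robot as it stands.
- The arm moves only by the tool drive_tool, never from a script. Its argument "increments" is a list of rows, each a list of 2 entries, a list of its own where there are three numbers: the shift along the tool's x, y, z in cm, then the turn, a rotation vector about the tool's x, y, z in degrees. In form: [[[tx, ty, tz], [ax, ay, az]], ...]. A call has 1 to 5 rows; each row shifts and turns the commanded pose from where the row before left it, along the tool's axes as they then stand; what a row does not reach is not made up. A row lasts 1/8 s, in which the tool goes at most 62.5 mm and 10.7 degrees, less where a joint would pass 70% of its speed; a pose out of reach is approached as far as the arm can. A call is refused whole if a number of a shift passes 6.25 or a number of a turn 10.7, either way. A call with a gripper value outside its range is refused whole. "hand" is the closure, from -1 (fully open) to 1 (shut), set as the call begins (left out, the last holds). The fingers move at their own pace and stop on an object; "grip_force" is the grip in N (left out, the last holds). Time passes only in rows, so rows that do not move let the fingers close. It gives the time, the measured TCP pose, the force and the opening at its end, in the units of the state.
- robot.get_obs(): the state, without advancing time (a new reading comes with each control period).
- robot.snapshot(name): name is "side" or "top"; returns the picture (400x640x3 uint8, red, green, blue); there is no depth.
- robot.camera_params(name): a dict with "fx", "fy", "cx", "cy" (pixels), "xyz" and "orientation" of the camera in the world. Camera axes: x right, y down, z forward; pixel columns grow to the right and rows downward; lengths in m; the calibration is good to about 2 mm. A picture is of the moment at which its call begins. camera_params takes no time and is no camera call.
- robot.sign_off(): hands the job in, once; it reports no verdict.
The state is a dict: "clock": time; "joints": joint angles; "qvel": joint speeds; "joint_torque": joint torques, N m; "eef_pos": TCP position; "tool_rot": TCP orientation; "contact_force": force on the tool from outside, world axes, zero at the start; "wrist_torque": the same for the moment, N m; "grip_width": finger opening in m.
Only numpy, scipy, OpenCV 4.12 (cv2) and the standard library are available. Lean on these libraries where they do the work, as an engineer would, in place of code of your own. Each camera call takes 0.05 s, during which the arm holds its last target. There are 200 camera calls.

### The job

The round bronze bush lying in the open tank of the drained ultrasonic cleaner is degreased and must not be touched by the gripper: take the spring tongs from their stand, reach down into the tank with the open tongs, close them on the bush and lift it out. Finish while still holding it: the bush pinched between the tong jaws and kept still over the tank, well clear above its rim. Touch the bush with nothing but the tongs, and leave the hexagon nut in the tank and the other things on the bench where they are.

Things in the scene. Friction and masses are not known exactly. Their poses are not given: they have to be found in the camera images.
- tongs_grip (a point): Where to grip the spring tongs: between their two black grip scales, on the middle line, 42 mm below the head's underside, 100 mm above the jaw centres. Axes of the head: z up the tongs, y the way they open and shut (squeeze along y), x along the stand's arm. Scales 18 mm wide (x), 10 to 58 mm below the head; across: 31 mm at top, 41 mm at bottom when open, parallel 29 mm when shut on the bush.
- jaw_left: Blade on the tongs' +y side; the point is the centre of its jaw's inner rubber face (16 x 16 mm, lowest edge 8 to 10 mm below the point, jaw 7 mm thick). With the tongs open the two jaw points are 54 mm apart (68 mm over all); shut on the bush 24 mm, faces parallel. Half-way between the two jaw points is the middle of the mouth.
- jaw_right: The same for the blade on the tongs' -y side.
- stand: Fixed steel stand, origin under its base below the tongs; base 115 x 90 mm, 12 high. Post 12 x 12 mm, 46 mm to +x, 185 mm tall; from it an arm 8 mm wide (y), 8 high, runs to -x, top face 185 mm up, ending 19 mm to -x of the origin in a lip 4 mm high. The tongs hang astride the arm, head on top, a blade each side: they come off straight up (160 mm), or up 10 mm and out over the lip to -x (40 mm).
- cleaner: Fixed ultrasonic cleaner, white housing 130 (x) x 225 (y) x 112 mm high, control panel on its -x side. Origin at the centre of its underside. Open steel tank centred on the origin, 90 (x) x 190 (y) mm inside; rim 112 mm and tank floor 52 mm above the bench (60 mm deep). Empty but for the bush and the nut.
- bush_center (a point): Centre of the loose round bronze bush: 24 mm outer diameter, 15 mm bore, 20 mm high, 50 g, standing on end on the tank floor (centre 10 mm above it), towards one end of the tank.
- nut_center (a point): Centre of the loose steel hexagon nut, 24 mm across flats, 13 mm high, lying flat on the tank floor towards the other end of the tank. To be left there.
- bush: The same bush, given by the centre of its lower end, 10 mm below its centre; its z axis is the bore's.
- nut: The same nut, given by the centre of its underside.
- tongs: The tongs: 160 mm long, 100 g, hanging tips down on the stand. Steel head 18 x 23 x 10 mm on top, a blade hinged at each side. Origin on the middle line under the head. A spring opens them: about 4 N at the scales' bottom starts to squeeze, 11 N at mid-scale when shut on the bush, so they can be carried part squeezed (36 to 40 mm across); 1 mm less across the scales' bottom closes the jaws 2.5 mm.
- lid: Bystander: the cleaner's steel lid, 128 x 222 mm, 38 mm high with its handle, lying on the bench beyond. Origin under its centre.
- battery: Bystander: black and red battery pack, 115 x 75 x 62 mm. Origin under its centre.
- spray: Bystander: grey spray can, 60 mm diameter, 190 mm tall. Origin under its centre.
- driver: Bystander: screwdriver lying between cleaner and stand, 170 mm long. Origin under its middle.
- wrench: Bystander: steel spanner lying on the right, 160 mm long. Origin under its middle.
- dish: Bystander: small round steel dish, 64 mm across, 22 mm high. Origin under its centre.
- brush: Bystander: flat cleaning brush lying on the left, 190 mm long. Origin under its middle.
- mug: Bystander: white mug, 80 mm across, 92 mm tall. Origin under its centre.
Things that resemble listed ones, but are neither listed nor needed, are in the scene too. What is shaped like the tongs but pink is not meant.

How it is judged:
By the outcome, as a careful person would: the job done as asked, in the order asked, and still so for the second after the job is handed in, while the arm keeps its last pose, push and grip.
It also fails if it takes over 45 s, if anything falls off the work surface, if the arm or the gripper's body presses on something with over 40 N, if the wrist force passes 120 N, or if a joint passes its speed limit or range.

## Working session

There is one attempt and no reset: what is moved stays moved. The work goes in short steps, Python scripts to look and compute and a tool call to move; the robot and the scene stay as the last step left them, time stands still between calls to the robot, and variables do not carry over. Pictures are saved under pics/ and viewed, about 8 in all and at most 12, crops included, and the job is handed in when it is done.

Besides the shell and the picture viewer there is one more tool, called after ">>>" as name(argument=value, ...), one argument or row to a line, values as JSON. drive_tool: Moves the arm, as the interface text tells. Its arguments: {"type":"object","properties":{"increments":{"type":"array","items":{"type":"array"}},"hand":{"type":"number"},"grip_force":{"type":"number"}},"required":["increments"]}

```bash
mkdir -p pics
python3 - <<'E'
from cell import robot
import cv2
for n in("top","side"):
    p=robot.camera_params(n);print(n,p)
    cv2.imwrite(f"pics/{n}0.png",cv2.cvtColor(robot.snapshot(n),cv2.COLOR_RGB2BGR))
print(robot.get_obs())
E
```

```text
top {'fx': 392.53827311351256, 'fy': 392.53827311351256, 'cx': 323.53622688129167, 'cy': 196.96900285925847, 'xyz': array([ 0.47728103, -0.01547637,  1.25587833]), 'orientation': array([-175.40217873,    0.66051009,  -89.87948155])}
side {'fx': 366.4803950339523, 'fy': 366.4803950339523, 'cx': 315.18057732328833, 'cy': 202.6024382287919, 'xyz': array([0.22547711, 0.59814256, 0.84975096]), 'orientation': array([-136.44395949,   -0.82073827, -147.26886591])}
{'clock': 0.1, 'joints': array([-6.98440846e+01,  7.23659558e+00, -2.32155464e+00,  8.05234988e+01,
       -5.55970422e-04,  9.00016646e+01]), 'qvel': array([ 0.03282569, -0.0254891 ,  0.04729001,  0.01286742,  0.04797729,
       -0.07640256]), 'joint_torque': array([-1.28068517e-03, -4.36904490e+01,  3.53606558e+01,  1.37939339e-02,
        4.83908900e-05,  6.03541196e-06]), 'eef_pos': array([ 0.18078123, -0.49252577,  0.25260999]), 'tool_rot': array([-1.79918351e+02,  5.58341971e-04,  2.01542516e+01]), 'contact_force': array([-0.68325981, -0.41189833, -0.20387333]), 'wrist_torque': array([-0.04057239,  0.01755147,  0.03216916]), 'grip_width': 0.08545141442943198}
```

View pics/top0.png

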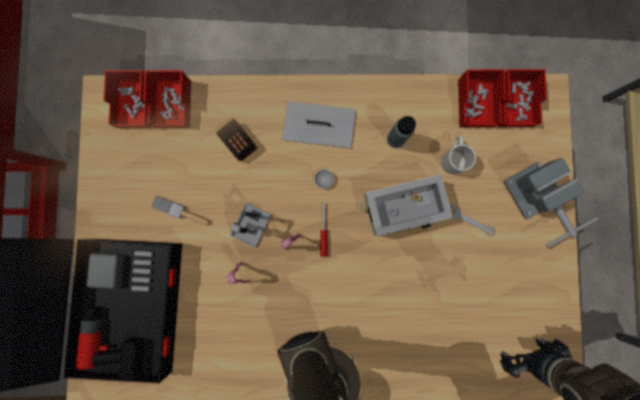

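View pics/side0.png

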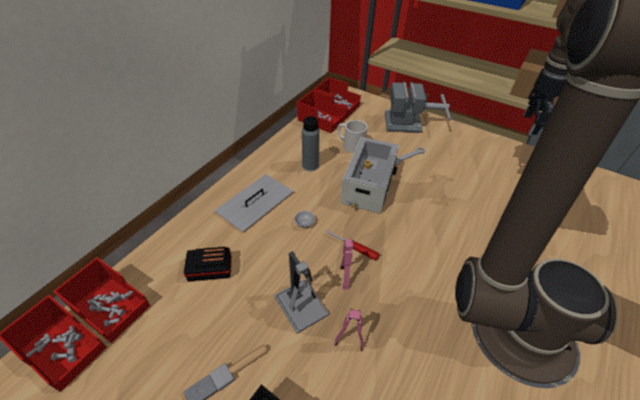

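The top view shows the stand near (252,224), the cleaner near (408,205) with the bush at about (417,198) and the nut at about (394,212). The pink decoys are at (290,242) and (240,272). Next I'll enlarge these areas.

Run:
```python
import cv2,numpy as np
t=cv2.imread("pics/top0.png");s=cv2.imread("pics/side0.png")
def c(im,x,y,w,h,k):return cv2.resize(im[y:y+h,x:x+w],None,fx=k,fy=k,interpolation=cv2.INTER_CUBIC)
a=c(t,222,194,66,50,6);b=c(t,355,165,100,75,4)
d=c(s,265,240,66,100,6)[:300];e=c(s,335,130,80,60,5)
def tile(i):
    o=np.zeros((300,400,3),np.uint8);o[:min(300,i.shape[0]),:min(400,i.shape[1])]=i[:300,:400];return o
d=c(s,265,245,100,100,3)
e=c(s,335,135,80,75,4)
cv2.imwrite("pics/crop0.png",np.vstack([np.hstack([tile(a),tile(b)]),np.hstack([tile(d),tile(e)])]))
```

```text
(no output)
```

View pics/crop0.png

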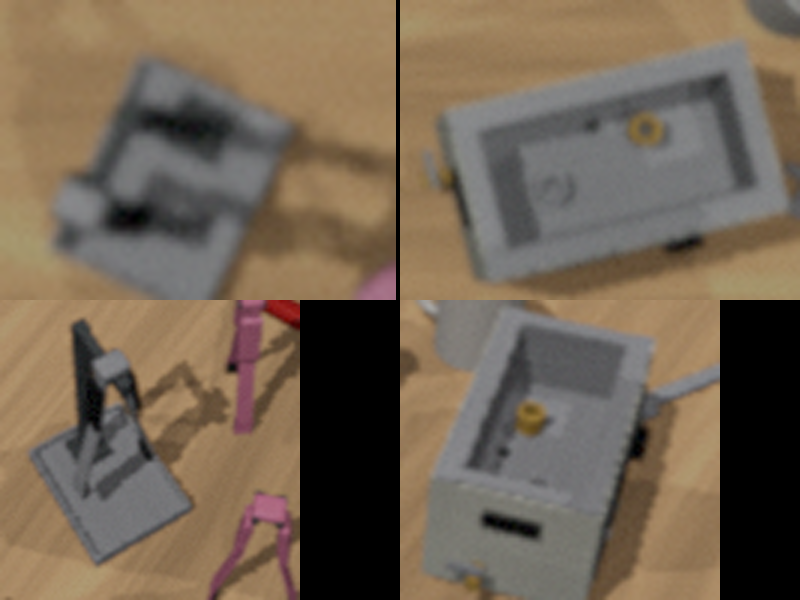

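Crop readings so far:
- **Stand:** the base corners are clear, the head is at about top (235.3,226.8), and the post lies up and to the right of it.
- **Cleaner:** the rim corners are clear.
- **Bush and nut:** the bush top is at top (416.8,197.3) and side (367.8,162), and the nut is at top (394,212).

I'll fit poses from these.

```bash
cat > h.py <<'E'
from cell import robot
import numpy as np
from scipy.spatial.transform import Rotation as Ro
from scipy.optimize import least_squares
CP={n:robot.camera_params(n) for n in("top","side")}
def proj(n,P):
    c=CP[n];q=Ro.from_euler('xyz',c['orientation'],degrees=True).inv().apply(np.atleast_2d(P)-c['xyz'])
    return np.c_[c['fx']*q[:,0]/q[:,2]+c['cx'],c['fy']*q[:,1]/q[:,2]+c['cy']]
def at(n,uv,z):
    c=CP[n];d=Ro.from_euler('xyz',c['orientation'],degrees=True).apply([(uv[0]-c['cx'])/c['fx'],(uv[1]-c['cy'])/c['fy'],1])
    return c['xyz']+d*(z-c['xyz'][2])/d[2]
def pose(s,pts):
    a=np.radians(s[2]);R=np.array([[np.cos(a),-np.sin(a)],[np.sin(a),np.cos(a)]])
    p=np.array(pts,float);p[:,:2]=p[:,:2]@R.T+s[:2];return p
def fit(s0,obs):
    f=lambda s:np.concatenate([(proj(n,pose(s,[p]))[0]-uv) for n,p,uv in obs])
    r=least_squares(f,s0,loss='soft_l1',x_scale=[.01,.01,1]);return r.x,f(r.x).reshape(-1,2)
E
python3 - <<'E'
from h import *
np.set_printoptions(precision=4,suppress=True)
# base corners: offset of base centre unknown -> report rectangle then head
print("head",at("top",(235.3,226.8),.195),at("side",(302.7,267.3),.192))
bx,by,z=.0575,.045,.012
T=[("top",(bx,by,z),(247,204)),("top",(bx,-by,z),(271.2,214.8)),("top",(-bx,-by,z),(257.8,243.7)),("top",(-bx,by,z),(231.2,234.8))]
s,r=fit([.45,.2,-25],T);print("base top",s,r.ravel())
S=[(proj("side",pose(s,[(a*bx,b*by,z)]))[0],(a,b)) for a in(1,-1) for b in(1,-1)];print(S)
bx,by,z=.065,.1125,.112
T=[("top",(bx,by,z),(365.8,193)),("top",(bx,-by,z),(441.3,175.5)),("top",(-bx,-by,z),(451.8,217.5)),("top",(-bx,by,z),(376.8,235))]
s,r=fit([.45,-.2,13],T);print("cl top",s,r.ravel())
S=[("side",(bx,by,z),(343,178.8)),("side",(bx,-by,z),(360.5,137.5)),("side",(-bx,-by,z),(398.8,145.8)),("side",(-bx,by,z),(386.3,187.5))]
print(fit(s,S)); s,r=fit(s,T+S);print("both",s)
a=np.radians(s[2])
for n,uv,zz in(("top",(416.8,197.3),.072),("side",(367.8,162),.072),("top",(394,212),.065)):
    p=at(n,uv,zz);d=p[:2]-s[:2];print(n,p,"local",d@[np.cos(a),np.sin(a)],d@[-np.sin(a),np.cos(a)])
E
```

```text
head [0.4814 0.2352 0.195 ] [0.4755 0.2407 0.192 ]
base top [  0.489    0.226  -24.1111] [-0.2773 -1.6704  1.1454 -0.8735 -0.7486  3.5009  0.1146  0.626 ]
[(array([275.4222, 292.2844]), (1, 1)), (array([305.2786, 275.8953]), (1, -1)), (array([298.8978, 328.6831]), (-1, 1)), (array([330.0207, 309.7095]), (-1, -1))]
cl top [ 0.5457 -0.2508 13.2495] [ 0.2568 -0.7273 -0.441  -0.6955  0.321   0.6046 -0.1556  0.7941]
(array([ 0.5444, -0.2486, 14.3998]), array([[-0.1686,  0.3931],
       [ 0.0373, -1.2768],
       [ 0.2229, -1.6872],
       [-0.0566,  1.7763]]))
both [ 0.5452 -0.2503 13.8565]
top [ 0.5718 -0.2831  0.072 ] local 0.017992864132208165 -0.038158175320122695
side [ 0.5714 -0.2802  0.072 ] local 0.018261075549177656 -0.03530406614994864
top [ 0.5276 -0.215   0.065 ] local -0.008607564306742935 0.03847224962653931
```

Run:
```python
from h import *
import cv2
np.set_printoptions(precision=4,suppress=True)
bx,by,z=.0575,.045,.012
T=[("top",(bx,by,z),(247,204)),("top",(bx,-by,z),(271.2,214.8)),("top",(-bx,by,z),(231.2,234.8))]
S=[("side",(bx,by,z),(275,296.7)),("side",(-bx,by,z),(298.3,332.3)),("side",(-bx,-by,z),(329,314))]
s,r=fit([.48,.226,-24],T+S);print(s,r.ravel())
t=cv2.imread("pics/top0.png");d=cv2.imread("pics/side0.png")
def c(im,x,y,w,h,k):return cv2.resize(im[y:y+h,x:x+w],None,fx=k,fy=k,interpolation=cv2.INTER_CUBIC)
cv2.imwrite("pics/crop1.png",np.hstack([c(t,222,196,50,55,8)[:440],c(d,270,245,50,55,8)[:440]]))
```

```text
[  0.4854   0.2326 -25.4785] [-1.8344 -0.6501 -0.7038  0.7664 -2.2327  1.2907  0.284  -2.3459 -0.4409
 -0.623   0.6877 -0.8283]
```

View pics/crop1.png

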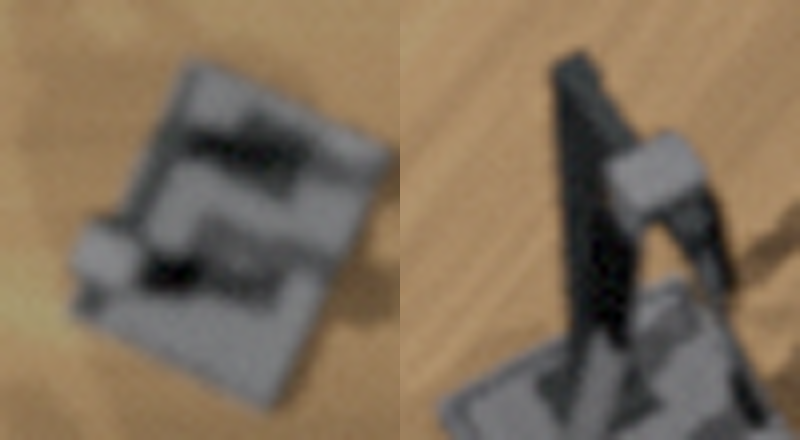

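Run:
```python
from h import *
np.set_printoptions(precision=4,suppress=True)
def obs(o):
    bx,by,z=.0575,.045,.012
    return [("top",(bx+o,by,z),(245.75,203.5)),("top",(bx+o,-by,z),(270.75,214.75)),("top",(-bx+o,-by,z),(255.75,247)),("top",(-bx+o,by,z),(231.4,235.4)),
 ("side",(bx+o,by,z),(275,296.7)),("side",(-bx+o,by,z),(298.3,332.3)),("side",(-bx+o,-by,z),(329,314)),
 ("top",(0,0,.194),(235.4,228.1)),("side",(0,0,.190),(301.9,267.7)),("side",(.046,0,.185),(291.9,252.5))]
for o in(.01,.015,.02,.025):
    s,r=fit([.48,.226,-24],obs(o));print(o,s,abs(r).sum())
s,r=fit([.48,.226,-24],obs(.0155));print(r)
```

```text
0.01 [  0.4774   0.237  -24.3431] 16.203020882312217
0.015 [  0.4744   0.2379 -24.1392] 20.191112118143167
0.02 [  0.471    0.2387 -23.9337] 25.452749147448657
0.025 [  0.4669   0.24   -23.8186] 33.75959051954479
[[-0.8187 -0.9235]
 [-0.2033 -0.5727]
 [-0.5127  0.4514]
 [-1.8923  0.2724]
 [-0.6808 -2.5881]
 [-0.4958 -1.4954]
 [ 0.0971 -2.3235]
 [-1.105   1.4292]
 [ 2.0651 -0.4537]
 [ 1.0559  1.1651]]
```

>>> drive_tool(
  increments=[
    [[0,0,-1],[0,0,8.9]],
    [[0,0,-1],[0,0,8.9]],
    [[0,0,-1],[0,0,8.9]],
    [[0,0,-1],[0,0,8.9]],
    [[0,0,-1],[0,0,9]],
  ],
  hand=-1,
  grip_force=40,
)

```text
clock: 0.72
eef_pos: [0.1808, -0.4927, 0.3032]
tool_rot: [-180.0, 0.0, -24.7]
contact_force: [-0.3, -0.0, -0.0]
grip_width: 0.0854
```

>>> drive_tool(
  increments=[
    [[-0.24,-5.2,0],[0,0,0]],
    [[-0.24,-5.2,0],[0,0,0]],
    [[-0.24,-5.2,0],[0,0,0]],
    [[-0.24,-5.2,0],[0,0,0]],
    [[-0.24,-5.2,0],[0,0,0]],
  ],
)

```text
clock: 1.35
eef_pos: [0.2777, -0.2496, 0.303]
tool_rot: [-180.0, 0.0, -24.5]
contact_force: [0.6, 0.4, -0.6]
grip_width: 0.0853
```

>>> drive_tool(
  increments=[
    [[-0.24,-5.2,0],[0,0,0]],
    [[-0.24,-5.2,0],[0,0,0]],
    [[-0.24,-5.2,0],[0,0,0]],
    [[-0.24,-5.2,0],[0,0,0]],
    [[-0.24,-5.2,0],[0,0,0]],
  ],
)

```text
clock: 1.98
eef_pos: [0.3363, -0.0957, 0.3067]
tool_rot: [-175.8, 0.1, -19.1]
contact_force: [-0.3, -0.8, -1.3]
grip_width: 0.0851
```

>>> drive_tool(
  increments=[
    [[-0.24,-5.2,0],[0,0,0]],
    [[-0.24,-5.2,0],[0,0,0]],
    [[-0.24,-5.2,0],[0,0,0]],
    [[-0.24,-5.2,0],[0,0,0]],
    [[0,0,0],[0,0,0]],
  ],
)

```text
clock: 2.6
eef_pos: [0.352, -0.0243, 0.3304]
tool_rot: [-170.0, 0.1, -11.6]
contact_force: [0.3, -0.2, -1.1]
grip_width: 0.0856
```

Run:
```python
from cell import robot
o=robot.get_obs();print(o['joints'].round(1),o['qvel'].round(1),o['eef_pos'],o['tool_rot'])
```

```text
[-11.7 -10.9 -10.5  90.5  10.  179.9] [-1.1  0.1 -1.1 -0.6 -1.2 -0. ] [ 0.35197129 -0.02433611  0.33044445] [-1.69983784e+02  9.59366646e-02 -1.16462761e+01]
```

>>> drive_tool(
  increments=[
    [[0,0,0],[0,0,-10]],
    [[0,0,0],[-9.85,-1.74,0]],
    [[0,0,0],[0,0,-10.5]],
    [[0,0,0],[0,0,-10.5]],
    [[0,0,0],[0,0,-10.5]],
  ],
)

```text
clock: 3.22
eef_pos: [0.3516, -0.0251, 0.3297]
tool_rot: [-179.9, 0.1, 30.1]
contact_force: [0.2, -0.4, -0.0]
grip_width: 0.0853
```

>>> drive_tool(
  increments=[
    [[0,0,0],[0,0,-10.5]],
    [[0,0,0],[0,0,-10.5]],
    [[0,0,0],[0,0,-10.5]],
    [[0,0,0],[0,0,-10.5]],
    [[0,0,0],[0,0,-10.5]],
  ],
)

```text
clock: 3.85
eef_pos: [0.3515, -0.0253, 0.3297]
tool_rot: [-179.8, 0.0, 82.6]
contact_force: [-0.0, 0.8, -0.0]
grip_width: 0.0857
```

>>> drive_tool(
  increments=[
    [[0,0,0],[0,0,-10.5]],
    [[0,0,0],[0,0,-10.5]],
    [[0,0,0],[0,0,-10.5]],
    [[0,0,0],[0,0,-10.5]],
    [[0,0,0],[0,0,-10.5]],
  ],
)

```text
clock: 4.47
eef_pos: [0.3516, -0.0253, 0.3297]
tool_rot: [-179.9, -0.1, 135.1]
contact_force: [-0.1, -0.4, 0.4]
grip_width: 0.0853
```

>>> drive_tool(
  increments=[
    [[0,0,0],[0,0,-10.2]],
    [[0,0,0],[0,0,-10.2]],
    [[-0.09,4.85,0],[0,0,0]],
    [[-0.09,4.85,0],[0,0,0]],
    [[-0.09,4.85,0],[0,0,0]],
  ],
)

```text
clock: 5.1
eef_pos: [0.4158, 0.1069, 0.3297]
tool_rot: [-179.9, -0.1, 155.1]
contact_force: [1.1, -0.5, 0.3]
grip_width: 0.0855
```

>>> drive_tool(
  increments=[
    [[-0.09,4.85,1],[0,0,0]],
    [[-0.09,4.85,2],[0,0,0]],
    [[-0.09,4.82,3],[0,0,0]],
    [[0,0,3],[0,0,0]],
    [[0,0,0],[0,0,0]],
  ],
)

```text
clock: 5.72
eef_pos: [0.4774, 0.2361, 0.2369]
tool_rot: [-179.7, -0.3, 155.2]
contact_force: [-0.2, -1.7, 0.1]
grip_width: 0.0851
```

Run:
```python
from h import *
import cv2
print(robot.get_obs()['eef_pos'],robot.get_obs()['tool_rot'])
t,d=[cv2.cvtColor(robot.snapshot(n),cv2.COLOR_RGB2BGR) for n in("top","side")]
def c(im,x,y,w,h,k):return cv2.resize(im[y:y+h,x:x+w],None,fx=k,fy=k,interpolation=cv2.INTER_CUBIC)
cv2.imwrite("pics/crop2.png",np.hstack([c(t,190,180,100,110,4)[:440],c(d,255,200,100,110,4)[:440]]))
```

```text
[0.47737102 0.2361378  0.23689931] [-179.69666928   -0.33953648  155.16722176]
```

View pics/crop2.png

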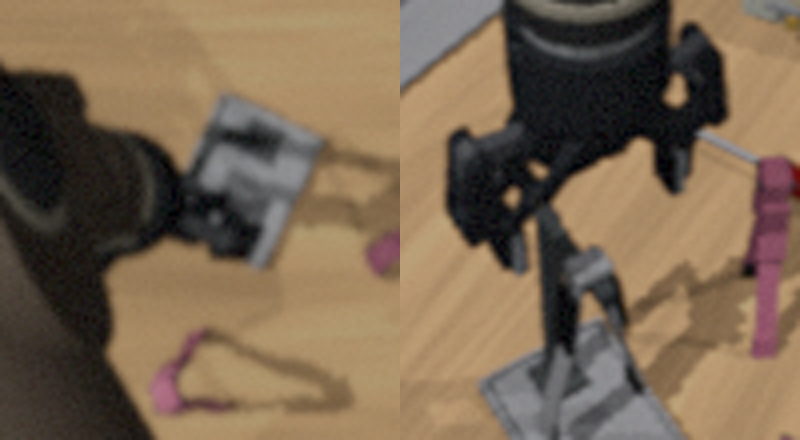

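Run:
```python
from h import *
for z in(.235,.225,.215,.195,.19,.185): print(z,proj("side",[.4774,.2361,z])[0])
print(proj("side",[[.4774+.01*.91,.2361-.0041,.19],[.4774+.0041,.2361+.0091,.19]]))
for s in(1,-1):
  print(proj("side",[.4774+s*.05*.42,.2361+s*.05*.907,.225]))
```

```text
0.235 [302.96298426 253.47454898]
0.225 [303.0106356  256.32593009]
0.215 [303.05738244 259.12318773]
0.195 [303.14826375 264.56138187]
0.19 [303.17045748 265.88942023]
0.185 [303.19244642 267.20520344]
[[300.72650234 262.58221677]
 [299.16817876 268.01943817]]
[[281.73361007 267.14716942]]
[[323.25005104 246.03240677]]
```

The fingers straddle the head, and the side view puts the head about 3 mm further along +y and slightly along +x. I'll descend with that correction.

>>> drive_tool(
  increments=[
    [[-0.15,0.35,1],[0,0,0]],
    [[0,0,2],[0,0,0]],
    [[0,0,2],[0,0,0]],
    [[0,0,2],[0,0,0]],
    [[0,0,1],[0,0,0]],
  ],
)

```text
clock: 6.45
eef_pos: [0.4812, 0.2387, 0.1593]
tool_rot: [-180.0, -0.1, 155.1]
contact_force: [-0.4, 0.1, 0.7]
grip_width: 0.0856
```

>>> drive_tool(
  increments=[
    [[0,0,0.6],[0,0,0]],
    [[0,0,0],[0,0,0]],
  ],
)

```text
clock: 6.7
eef_pos: [0.4812, 0.2391, 0.1539]
tool_rot: [-180.0, -0.1, 155.1]
contact_force: [-0.0, 0.1, -1.0]
grip_width: 0.0856
```

>>> drive_tool(
  increments=[
    [[0,0,0.35],[0,0,0]],
    [[0,0,0],[0,0,0]],
    [[0,0,0],[0,0,0]],
    [[0,0,0],[0,0,0]],
    [[0,0,0],[0,0,0]],
  ],
  hand=0,
)

```text
clock: 7.32
eef_pos: [0.4811, 0.2391, 0.1502]
tool_rot: [-180.0, -0.1, 155.1]
contact_force: [-0.3, 0.9, -1.0]
grip_width: 0.0425
```

>>> drive_tool(
  increments=[
    [[0,0,0],[0,0,0]],
    [[0,0,0],[0,0,0]],
    [[0,0,0],[0,0,0]],
  ],
  hand=0.12,
)

```text
clock: 7.7
eef_pos: [0.4812, 0.2391, 0.1503]
tool_rot: [-180.0, -0.1, 155.1]
contact_force: [-0.5, -0.1, 1.0]
grip_width: 0.0375
```

>>> drive_tool(
  increments=[
    [[0,0,0],[0,0,0]],
    [[0,0,0],[0,0,0]],
    [[0,0,-0.5],[0,0,0]],
    [[0,0,-0.5],[0,0,0]],
    [[0,0,-1],[0,0,0]],
  ],
  hand=0.155,
)

```text
clock: 8.32
eef_pos: [0.4809, 0.2389, 0.1702]
tool_rot: [-179.9, -0.2, 155.1]
contact_force: [0.4, 0.2, -0.8]
grip_width: 0.0362
```

Run:
```python
from h import *
import cv2
d=cv2.cvtColor(robot.snapshot("side"),cv2.COLOR_RGB2BGR)
def c(im,x,y,w,h,k):return cv2.resize(im[y:y+h,x:x+w],None,fx=k,fy=k,interpolation=cv2.INTER_CUBIC)
cv2.imwrite("pics/crop3.png",c(d,255,210,100,110,5))
```

```text
(no output)
```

View pics/crop3.png

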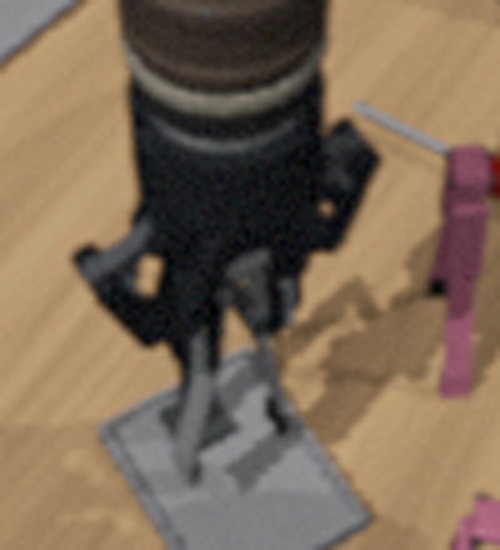

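The tongs have risen with the gripper: the left jaw tip went from row 310 to row 306. Next I'll slide them out over the lip and raise them.

>>> drive_tool(
  increments=[
    [[0,0,-1],[0,0,0]],
    [[2,0,0],[0,0,0]],
    [[2,0,0],[0,0,0]],
    [[2,0,0],[0,0,0]],
    [[2,0,-1],[0,0,0]],
  ],
)

```text
clock: 9.0
eef_pos: [0.4065, 0.273, 0.1899]
tool_rot: [-179.9, -0.2, 155.2]
contact_force: [0.7, 0.0, -0.7]
grip_width: 0.0362
```

>>> drive_tool(
  increments=[
    [[0,0,-2.5],[0,0,0]],
    [[0,0,-2.5],[0,0,0]],
    [[0,0,-2.5],[0,0,0]],
    [[0,0,-2.5],[0,0,0]],
    [[0,0,0],[0,0,0]],
  ],
)

```text
clock: 9.62
eef_pos: [0.4088, 0.2735, 0.2926]
tool_rot: [179.8, -0.0, 155.2]
contact_force: [0.2, 0.2, -0.8]
grip_width: 0.0364
```

Run:
```python
from h import *
import cv2
o=robot.get_obs();print(o['eef_pos'],o['joints'].round(1),o['grip_width'])
t,d=[cv2.cvtColor(robot.snapshot(n),cv2.COLOR_RGB2BGR) for n in("top","side")]
def c(im,x,y,w,h,k):return cv2.resize(im[y:y+h,x:x+w],None,fx=k,fy=k,interpolation=cv2.INTER_CUBIC)
cv2.imwrite("pics/crop4.png",np.hstack([c(t,190,180,100,140,4)[:560],c(d,260,180,100,140,4)[:560]]))
```

```text
[0.40882346 0.27354659 0.29256288] [33.7  3.7 -1.2 84.9  0.1 58.5] 0.036443884396314796
```

View pics/crop4.png

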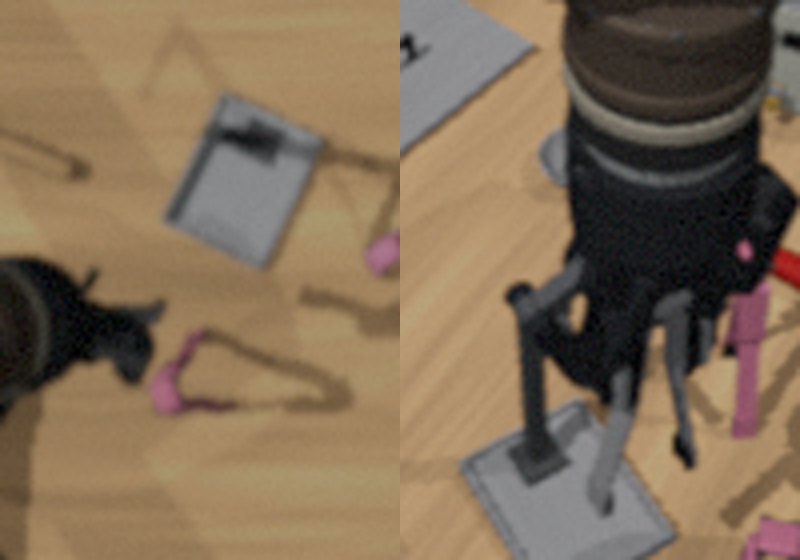

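Run:
```python
from h import *
np.set_printoptions(precision=2,suppress=True)
o=np.array([.4088,.2735,0]);y=np.array([.42,.907,0]);x=np.array([.907,-.42,0])
for n in("side","top"):
  for zz in(.177,.186):
    m=o+[0,0,zz];print(n,zz,proj(n,[m,m+.025*y,m-.025*y,m+.01*x]).ravel())
# rays intersected with plane z=.177
for uv in((311.3,306.3),(331.3,295)): print(at("side",uv,.178))
for uv in((213,248),(228.8,257)): print(at("top",uv,.178))
```

```text
side 0.177 [320.93 298.13 310.49 304.1  331.12 292.31 318.27 294.38]
side 0.186 [321.05 295.89 310.51 301.89 331.32 290.05 318.36 292.13]
top 0.177 [222.34 253.44 214.17 249.55 230.53 257.34 223.95 250.1 ]
top 0.186 [221.45 253.65 213.21 249.73 229.71 257.59 223.07 250.29]
[0.42 0.3  0.18]
[0.39 0.26 0.18]
[0.42 0.3  0.18]
[0.4  0.26 0.18]
```

Both jaws are held and the mouth is within about 3 mm of the tool axis. Now the transfer to the cleaner.

>>> drive_tool(
  increments=[
    [[0,0,-0.7],[0,0,-9.7]],
    [[0,0,-0.7],[0,0,-9.7]],
    [[0,0,-0.7],[0,0,-9.7]],
    [[0,0,-0.7],[0,0,-9.7]],
    [[-0.1,-2,0],[0,0,0]],
  ],
)

```text
clock: 10.35
eef_pos: [0.4142, 0.2539, 0.3172]
tool_rot: [180.0, -0.2, -165.9]
contact_force: [0.6, -0.1, -0.9]
grip_width: 0.0361
```

>>> drive_tool(
  increments=[
    [[-0.1,-3,0],[0,0,0]],
    [[-0.2,-4,0],[0,0,0]],
    [[-0.2,-4,0],[0,0,0]],
    [[-0.2,-4,0],[0,0,0]],
    [[-0.2,-4,0],[0,0,0]],
  ],
)

```text
clock: 10.98
eef_pos: [0.4689, 0.0701, 0.3166]
tool_rot: [179.9, -0.3, -166.1]
contact_force: [0.4, -0.3, -0.8]
grip_width: 0.036
```

>>> drive_tool(
  increments=[
    [[-0.2,-4,0],[0,0,0]],
    [[-0.2,-4,0],[0,0,0]],
    [[-0.2,-4,0],[0,0,0]],
    [[-0.2,-4,0],[0,0,0]],
    [[-0.2,-4,0],[0,0,0]],
  ],
)

```text
clock: 11.6
eef_pos: [0.5269, -0.1215, 0.3163]
tool_rot: [179.9, -0.2, -166.1]
contact_force: [0.1, 0.6, -1.7]
grip_width: 0.0363
```

>>> drive_tool(
  increments=[
    [[-0.2,-4,0],[0,0,0]],
    [[-0.2,-4,0],[0,0,0]],
    [[-0.2,-4,0],[0,0,0]],
    [[0,-3,0],[0,0,0]],
    [[0,0,0],[0,0,0]],
  ],
)

```text
clock: 12.22
eef_pos: [0.569, -0.2661, 0.315]
tool_rot: [179.8, -0.3, -166.2]
contact_force: [-0.1, -0.1, -1.0]
grip_width: 0.0359
```

>>> drive_tool(
  increments=[
    [[0.1,-1.6,1.5],[0,0,0]],
    [[0,0,1.5],[0,0,0]],
    [[0,0,1.5],[0,0,0]],
    [[0,0,0],[0,0,0]],
  ],
)

```text
clock: 12.72
eef_pos: [0.571, -0.2796, 0.2704]
tool_rot: [179.8, -0.3, -166.0]
contact_force: [-0.5, -0.1, -0.5]
grip_width: 0.0361
```

Run:
```python
from h import *
import cv2
o=robot.get_obs();print(o['eef_pos'],o['tool_rot'],o['grip_width'])
t,d=[cv2.cvtColor(robot.snapshot(n),cv2.COLOR_RGB2BGR) for n in("top","side")]
cv2.imwrite("pics/top5.png",t);cv2.imwrite("pics/side5.png",d)
def c(im,x,y,w,h,k):return cv2.resize(im[y:y+h,x:x+w],None,fx=k,fy=k,interpolation=cv2.INTER_CUBIC)
cv2.imwrite("pics/crop5.png",np.hstack([c(t,360,165,100,80,4),np.zeros((320,0,3),np.uint8),c(d,335,115,66,80,6)[:480][:320] if 0 else c(d,325,120,100,80,4)]))
```

```text
[ 0.57104564 -0.27962495  0.27035302] [ 179.80843135   -0.29843102 -166.01855523] 0.03607610106074337
```

View pics/crop5.png

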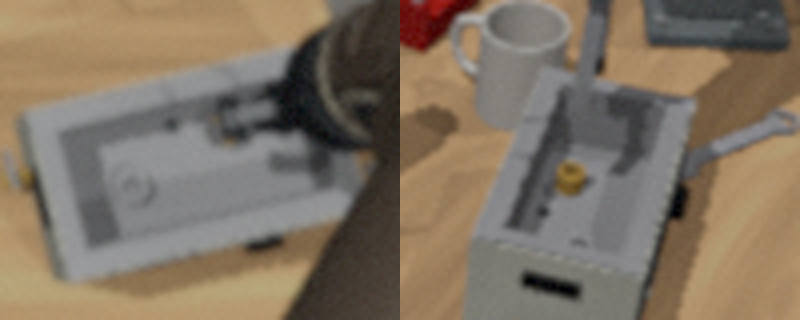

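Run:
```python
from h import *
import cv2
np.set_printoptions(precision=1,suppress=True)
o=np.array([.571,-.2796,.154]);y=np.array([-.242,.970,0])
for n in("side","top"):
    print(n,proj(n,[o+.025*y,o,o-.025*y]).ravel(),"bush top",proj(n,[.5716,-.282,.072]))
d=cv2.imread("pics/side5.png");t=cv2.imread("pics/top5.png")
c=lambda im,x,y,w,h,k:cv2.resize(im[y:y+h,x:x+w],None,fx=k,fy=k,interpolation=cv2.INTER_CUBIC)
cv2.imwrite("pics/crop6.png",np.hstack([c(t,400,180,40,50,10),c(d,352,120,40,50,10)]))
```

```text
side [369.1 146.6 370.9 141.9 372.7 137.4] bush top [[368.  161.7]]
top [413.5 197.4 422.1 195.3 430.8 193.1] bush top [[416.4 197.4]]
```

View pics/crop6.png

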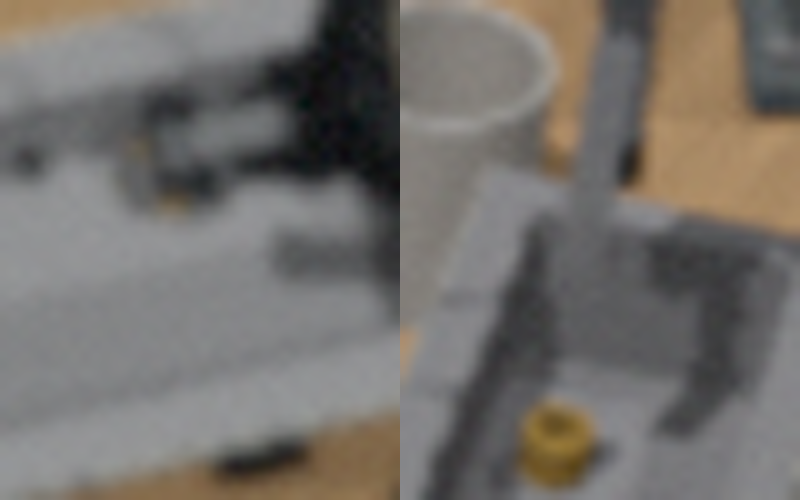

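The jaws straddle the bush, which shows at top (416,197.5) and side (367.5,162). I'll lower them to just above the bush and compare the two directly.

>>> drive_tool(
  increments=[
    [[0,-0.1,2],[0,0,0]],
    [[0,0,2],[0,0,0]],
    [[0,0,2],[0,0,0]],
    [[0,0,1.3],[0,0,0]],
    [[0,0,0],[0,0,0]],
  ],
)

```text
clock: 13.45
eef_pos: [0.5716, -0.281, 0.1991]
tool_rot: [179.9, -0.2, -166.0]
contact_force: [-0.1, 0.4, -0.7]
grip_width: 0.0363
```

Run:
```python
from h import *
import cv2
np.set_printoptions(precision=1,suppress=True)
o=robot.get_obs();print(o['eef_pos'].round(4),o['contact_force'])
t,d=[cv2.cvtColor(robot.snapshot(n),cv2.COLOR_RGB2BGR) for n in("top","side")]
c=lambda im,x,y,w,h,k:cv2.resize(im[y:y+h,x:x+w],None,fx=k,fy=k,interpolation=cv2.INTER_CUBIC)
cv2.imwrite("pics/crop7.png",np.hstack([c(t,395,175,40,50,10),c(d,352,130,40,50,10)]))
p=o['eef_pos'];y=np.array([-.242,.970,0])
for n in("side","top"): print(n,proj(n,[p+[0,0,-.116]+.025*y,p+[0,0,-.116],p+[0,0,-.116]-.025*y]).ravel())
```

```text
[ 0.6 -0.3  0.2] [-0.1  0.4 -0.7]
side [366.5 163.9 368.3 159.2 370.  154.7]
top [408.9 199.1 417.  197.1 425.1 195.1]
```

View pics/crop7.png

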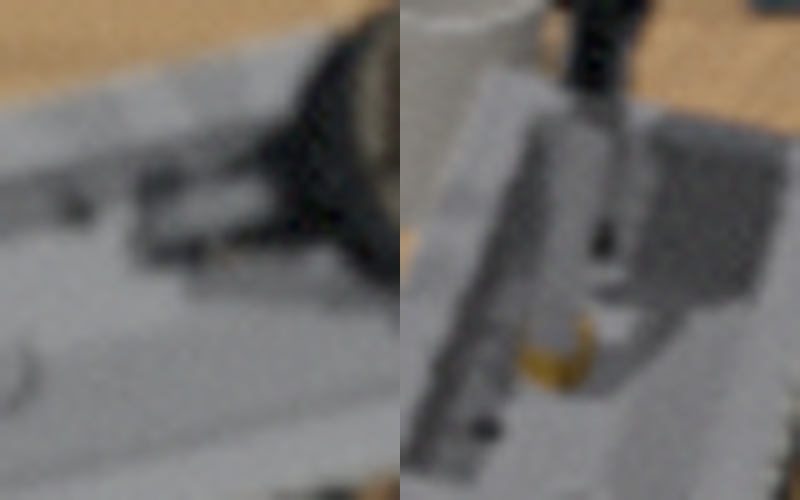

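Run:
```python
from h import *
import cv2
d5=cv2.imread("pics/side5.png");d=cv2.cvtColor(robot.snapshot("side"),cv2.COLOR_RGB2BGR);cv2.imwrite("pics/side7.png",d)
t0=cv2.imread("pics/top0.png");t=cv2.cvtColor(robot.snapshot("top"),cv2.COLOR_RGB2BGR)
f=lambda im:(im[...,2].astype(int)-im[...,0])
for im in(d5,d):
    s=f(im)[156:171,361:375];print("side cols 361.. rows 156..");print(s)
    w=np.where(s>50);print(w[1].mean()+361,w[0].mean()+156,len(w[0]))
for im in(t0,t):
    print("top rows190 cols 408");print(f(im)[190:206,408:424])
```

```text
side cols 361.. rows 156..
[[ 0  0  1  1  1 -2  0 -3 -3 -2 -4 -5 -3  0]
 [-1 -1 -1 -2  0 -1 -2 -2 -3 -2 -1 -2 -4 -2]
 [-3 -1 -1 -2 -3 -4 -5 -6 -3 -2 -3 -2 -1 -3]
 [-2 -3 -4 -2 -1  8  7  2 -2 -5 -4 -2 -3 -4]
 [-4 -3 -2  1 25 41 45 35 22 11  2 -4 -6 -3]
 [-1 -3  0 26 59 64 63 61 60 47 14 -3 -4 -4]
 [-2 -2  8 43 78 73 65 72 80 69 30  1 -6 -2]
 [-1 -4 10 53 84 80 75 76 81 77 36  2 -4 -3]
 [-1 -3 11 49 77 84 90 93 86 70 28  1 -3 -3]
 [-2 -1 15 52 68 75 77 80 76 56 16 -2 -5 -3]
 [-5 -1 21 53 72 69 68 65 66 38  5 -5 -4 -3]
 [-3  2 12 37 62 74 72 69 50 21  0 -4 -3 -3]
 [-1 -3  1 12 32 47 47 39 26  8 -3 -3 -2 -1]
 [-2 -2 -4 -2  4  6 11  5  0 -2 -4 -4 -1 -2]
 [-2 -3 -2 -2 -4 -1  0 -2 -3 -4 -4 -3 -3 -4]]
367.0243902439024 163.9268292682927 41
side cols 361.. rows 156..
[[ 0  0 -1 -1 -1 -2 -4 -4 -2 -1 -3 -1 -3 -1]
 [ 0 -1  0 -3 -1  0 -2 -2  1 -2 -2 -1 -2 -3]
 [-1 -2 -1 -3 -1 -2 -2 -2 -3 -3 -1 -2 -1 -1]
 [-3 -3  0 -3 -2 -3 -3 -2 -2 -3 -5 -2 -3 -3]
 [-2 -1 -2 -2 -5 -3 -1 -3  0 -1 -4 -5 -5 -3]
 [-3  0 -1 -1 -2 -2 -2  0 14 24  6 -2 -2 -2]
 [-3  0 -1  0 -3 -4 -4  0 22 44 19 -1 -4 -2]
 [-4  0  1  7  5
[... 1359 characters left out ...]
-5 -2 -3 -5 -5  0 -2 -3 -4 -4 -4 -3]
 [-2 -4 -8 -6 -2 -2 -9 -5 -4 -4 -4 -4 -5 -4 -3 -4]
 [-1 -2 -7 -3 -4 -2 -6 -3 -3 -3 -3 -3 -6 -5 -1  0]
 [-3 -1 -4 -3 -5 -4 -4 -4 -4 -3 -5 -5 -5 -1 -2 -5]
 [-4 -1 -4 -4 -3 -3 -4 -2 -3 -3 -4 -5 -4 -3  1 -3]
 [-5 -3 -6 -6 -4 -6 -5 -2 -1 -5 -4 -4  1 -3 -6 -5]
 [-2 -2 -5 -2 -5 -3 -3 -4 -2  0  6  6 -2  1 -5  1]
 [-5 -4 -1 -3 -6 -6 -4 -3 -1  9 16  7 -1 -3  0 -1]
 [-1 -4 -1 -5 -4 -5 -4 -2  4 12 18  7 -3 -5 -2 -1]
 [-4 -3 -2 -4 -1 -4 -4 -2  2  5  7  1 -3 -3 -2  0]
 [-3 -3 -4 -3 -4 -2 -3 -2 -1  3  0 -2 -4 -4 -3 -4]
 [-3 -4 -4 -3 -3 -2 -3 -2 -3 -3 -1 -4 -4 -2 -2 -1]
 [-3 -2 -3 -3 -2 -2 -6 -2 -6 -4 -4 -2 -5 -3 -3 -1]
 [-3 -3 -3  0 -3 -1 -2 -4 -3 -1 -3 -2 -3 -4 -2 -2]]
```

>>> drive_tool(
  increments=[
    [[-0.3,0,0],[0,0,0]],
    [[0,0,0.9],[0,0,0]],
    [[0,0,0.9],[0,0,0]],
    [[0,0,0.7],[0,0,0]],
    [[0,0,0],[0,0,0]],
  ],
)

```text
clock: 14.28
eef_pos: [0.5743, -0.2804, 0.1735]
tool_rot: [179.9, -0.2, -166.1]
contact_force: [-0.2, 0.2, -1.3]
grip_width: 0.0365
```

Run:
```python
from h import *
import cv2
o=robot.get_obs();print(o['eef_pos'].round(4),o['contact_force'].round(1),o['grip_width'])
d=cv2.cvtColor(robot.snapshot("side"),cv2.COLOR_RGB2BGR)
c=lambda im,x,y,w,h,k:cv2.resize(im[y:y+h,x:x+w],None,fx=k,fy=k,interpolation=cv2.INTER_CUBIC)
cv2.imwrite("pics/side8.png",d)
print((d[...,2].astype(int)-d[...,0])[158:172,361:375])
```

```text
[ 0.5743 -0.2804  0.1735] [-0.2  0.2 -1.3] 0.03651508916111826
[[-5 -1 -1 -3 -4 -2 -1 -2 -2  0  1 -2 -1 -2]
 [-2 -1 -3 -3 -1  0 -3 -3 -1  1  1 -2 -4 -5]
 [ 1 -2 -1 -3 -3 -2 -3 -1  4 11  2 -6 -5 -3]
 [ 1 -4 -4  0 -2 -3 -4  6 24 38 13 -2 -2 -4]
 [-4  0  0 -3 -1 -2 -1 12 39 54 25  1 -3 -3]
 [-3  0  1  1  1 -5  1 14 48 62 29  1 -3 -1]
 [-4 -3  4  3  1 -4 -2 15 52 54 23 -1 -4 -3]
 [ 0 -2  1 -1 -2 -1 -1 15 45 44 17 -1 -5 -1]
 [-1 -4 -2 -3  0 -4 -4  9 43 39 10 -1 -4 -3]
 [-2  0 -1 -1 -5 -2 -1 13 40 26  3 -2 -4 -2]
 [-3  0 -1 -4 -3 -2  2 13 25 13 -1 -1 -2 -4]
 [-2 -1 -3 -2  0 -3 -1  3  4  1 -2 -3 -1 -1]
 [-3 -3 -3 -3 -2 -3 -2 -2 -2 -2 -5 -2 -3 -2]
 [-1 -2 -1 -2 -4 -1 -3 -2 -1 -3 -3  1 -4 -3]]
```

The jaws are around the bush with no floor contact. Closing.

>>> drive_tool(
  increments=[
    [[0,0,0],[0,0,0]],
    [[0,0,0],[0,0,0]],
    [[0,0,0],[0,0,0]],
  ],
  hand=0.24,
  grip_force=50,
)

```text
clock: 14.7
eef_pos: [0.5748, -0.2806, 0.1749]
tool_rot: [180.0, -0.1, -166.1]
contact_force: [-0.4, 0.0, -1.3]
grip_width: 0.0326
```

>>> drive_tool(
  increments=[
    [[0,0,0],[0,0,0]],
    [[0,0,0],[0,0,0]],
    [[0,0,0],[0,0,0]],
  ],
  hand=0.32,
)

```text
clock: 15.08
eef_pos: [0.5748, -0.2806, 0.1746]
tool_rot: [179.9, -0.1, -166.1]
contact_force: [-0.4, 0.4, -0.6]
grip_width: 0.0292
```

>>> drive_tool(
  increments=[
    [[0,0,0],[0,0,0]],
    [[0,0,0],[0,0,0]],
    [[0,0,0],[0,0,0]],
  ],
  hand=0.5,
)

```text
clock: 15.45
eef_pos: [0.5748, -0.2806, 0.1747]
tool_rot: [179.9, -0.1, -166.1]
contact_force: [0.4, -0.9, 0.2]
grip_width: 0.0283
```

The width stopped at 28.3 mm, which fits shut-on-bush. Lifting.

>>> drive_tool(
  increments=[
    [[0,0,0],[0,0,0]],
    [[0,0,-0.5],[0,0,0]],
    [[0,0,-1],[0,0,0]],
    [[0,0,-1.5],[0,0,0]],
    [[0,0,-1.5],[0,0,0]],
  ],
)

```text
clock: 16.08
eef_pos: [0.575, -0.2807, 0.2212]
tool_rot: [180.0, -0.1, -166.1]
contact_force: [-0.0, -0.0, -1.5]
grip_width: 0.0282
```

>>> drive_tool(
  increments=[
    [[0,0,-2],[0,0,0]],
    [[0,0,-2],[0,0,0]],
    [[0,0,-2],[0,0,0]],
    [[0,0,-1.5],[0,0,0]],
    [[0,0,0],[0,0,0]],
  ],
)

```text
clock: 16.7
eef_pos: [0.5756, -0.2809, 0.2968]
tool_rot: [-179.9, 0.0, -166.1]
contact_force: [0.2, -0.3, -1.6]
grip_width: 0.0282
```

Run:
```python
from h import *
import cv2
o=robot.get_obs();print(o['eef_pos'].round(4),o['contact_force'].round(1),o['grip_width'])
t,d=[cv2.cvtColor(robot.snapshot(n),cv2.COLOR_RGB2BGR) for n in("top","side")]
c=lambda im,x,y,w,h,k:cv2.resize(im[y:y+h,x:x+w],None,fx=k,fy=k,interpolation=cv2.INTER_CUBIC)
cv2.imwrite("pics/crop9.png",np.hstack([c(t,360,160,80,90,5),c(d,330,90,80,90,5)]))
```

```text
[ 0.5756 -0.2809  0.2968] [ 0.2 -0.3 -1.6] 0.028238264035256852
```

View pics/crop9.png

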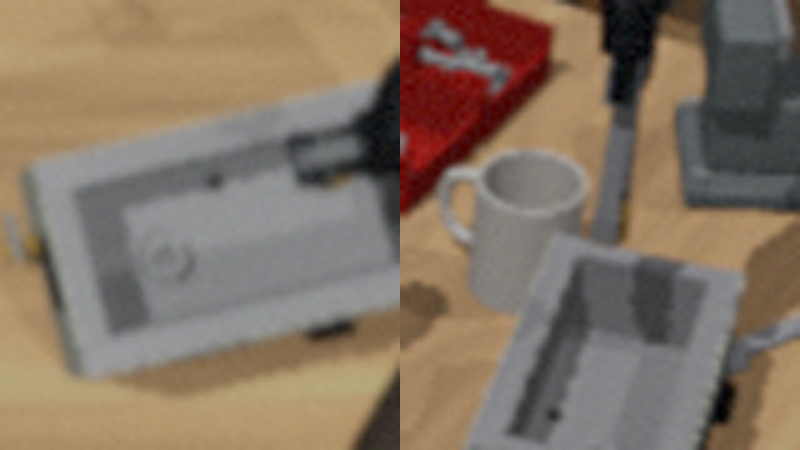

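The tank now holds only the nut. A bronze sliver shows between the jaws at side (374,133), above the rim. I'll let it settle, check for drift and hand in.

>>> drive_tool(
  increments=[
    [[0,0,0],[0,0,0]],
    [[0,0,0],[0,0,0]],
    [[0,0,0],[0,0,0]],
    [[0,0,0],[0,0,0]],
    [[0,0,0],[0,0,0]],
  ],
)

```text
clock: 17.42
eef_pos: [0.5751, -0.2806, 0.2946]
tool_rot: [179.9, -0.1, -166.1]
contact_force: [-0.4, -1.1, -1.3]
grip_width: 0.0282
```

Run:
```python
from h import *
f=lambda i:(i[...,0].astype(int)-i[...,2])
for n,y,x in(("side",130,368),("top",190,420)): print(f(robot.snapshot(n))[y:y+12,x:x+12])
o=robot.get_obs();print(o['clock'],o['eef_pos'].round(4),o['grip_width'],abs(o['qvel']).max())
robot.sign_off()
```

```text
[[60 35  2 -6 -2  4 15 42 58 64 65 64]
 [57 30  2 -3 -5  5 37 63 66 67 66 66]
 [53 19  0 -1  0  6 42 69 70 70 69 67]
 [44  9 -4 -2 -2  7 46 67 69 68 69 69]
 [35  4 -3 -3 -4  8 38 61 66 66 68 67]
 [20  1 -3 -3 -1  5 41 61 68 68 69 65]
 [14 -3 -4 -3 -3 13 41 60 65 66 68 68]
 [ 7 -3 -3 -3 -1 18 49 64 68 65 66 67]
 [-2  1  5  3  5 19 51 65 71 71 69 67]
 [-4  1  8 10  7 11 29 48 56 61 65 66]
 [-2 -2  0 -1 -2 -3  1  8 17 26 37 50]
 [-2 -1 -2 -5 -4 -4 -2 -3 -4  1 12 19]]
[[-2 -7 -4 -4 -3 -3 -4 -4 -5 -3 -2 -2]
 [-4 -3 -5 -4 -2 -4 -5 -3 -4 -4 -4 -3]
 [-5 -8 -4 -4 -5 -5 -5 -1 -3 -3 -4 -3]
 [-5 -6 -7 -7 -3 -5 -4 -6 -1 -3 -2 -5]
 [-3 -4 -6 -3 -3 -5 -4  5  9  9  4 -1]
 [-6 -8 -4 -2 -5 -1  5 24 24 18  8  4]
 [-1 -3 -5  5  5  9 25 30 32 17  6 -1]
 [-4 -4 -1  3  7 17 22 23 13  8  1 -2]
 [-4 -3 -2  0  3  8  7  7  3  0 -1 -3]
 [-2 -3 -2 -3 -1  0 -1  0 -2 -2  0 -2]
 [-4 -3 -2 -2 -2 -4 -4 -3 -3 -3 -3 -3]
 [-4 -2 -3 -3 -2 -3 -3 -3 -4 -2 -2 -3]]
17.525 [ 0.5751 -0.2807  0.2946] 0.02799546304826941 0.09244496932062628
the job is handed in; nothing more can be done
```

I took the steel spring tongs off their stand and reached into the tank with them part open. I closed them on the bronze bush, lifted it out, and handed the job in at about 17.5 s with the bush still pinched.

**Last checks**
- **Tank:** in the last pictures only the nut is left in it, in its original place.
- **Bush:** bronze shows between the jaws in the top picture. Its underside is about 65 mm above the rim, worked out from the arm height.
- **Grip:** the scales are 28 mm across, against the 29 mm given for shut on the bush. The arm was at rest.
- **Forces:** those reported after each move stayed under 2 N.

**What disagreed or was unclear**
- **Jaw alignment:** just above the bush, the side camera put it about 6 mm off the jaws sideways, while the top camera showed them aligned. I shifted 3 mm as a compromise.
- **Side view:** it shows only a thin bronze sliver after the lift, because the near jaw hides most of the bush. The final side pixels could not confirm it on their own.
- **Wrist limit:** on the first approach the last joint reached its range limit and the tool tilted 10° in free air. I turned the wrist the other way and carried on.

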